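Find the sound casting on the pan balance and set it against the jig's stop

TASK

Of the two look-alike green elephants one was cast with a hollow in it. Set them gently on the two pans of the blue balance, let go of both and let it come to rest, and see which side drops; then put that heavier one in the guide channel of the engraving jig, plinth flat on the bed, and slide it along until it is right up against the red face of the stop, feeling for it so that the stop is not shifted. Leave the lighter one standing on the balance, and do not disturb the other things on the bench.

Things in the scene. Friction and masses are not known exactly. Their poses are not given: they have to be found in the camera images.
- elephant_1_mid (a point): Green cast-stone elephant, one of two look-alikes (0.22-0.31 kg and 0.11-0.17 kg; the eye cannot tell which). Plinth 76 x 38 x 10 mm, body 34 mm wide with flat upright sides, 69 mm high in all. This point: middle of the body, over the plinth's centre, 45 mm above the underside; grip here across the 34 mm. x: along the plinth to the trunk, y: across, z: up.
- elephant_2_mid (a point): Green cast-stone elephant, one of two look-alikes (0.22-0.31 kg and 0.11-0.17 kg; the eye cannot tell which). Plinth 76 x 38 x 10 mm, body 34 mm wide with flat upright sides, 69 mm high in all. This point: middle of the body, over the plinth's centre, 45 mm above the underside; grip here across the 34 mm. x: along the plinth to the trunk, y: across, z: up.
- pan_left (a point): Centre of the top face of the balance's left pan (its +y side): a flat steel plate 132 mm across, about 104 mm above the table when level; pans 200 mm apart. Pans stay horizontal; from level to the stops each moves 12 mm, one up as the other goes down. An empty balance's pan yields to under 1 N down to its lower stop, then about 3 N per mm (rubber seat). z: up, 
- pan_right (a point): Centre of the top face of the balance's right pan (its -y side): a flat steel plate 132 mm across, about 104 mm above the table when level; pans 200 mm apart. Pans stay horizontal; from level to the stops each moves 12 mm, one up as the other goes down. An empty balance's pan yields to under 1 N down to its lower stop, then about 3 N per mm (rubber seat). z: up, 
- beam (a joint): Tilt of the balance's beam (rad): 0 level, +0.12 left pan fully down, -0.12 right pan fully down. Damped; with both figures on and let go it rests after about 2 s, more than 0.07 over towards the heavier. A red pointer before a white scale plate shows it too. The blue cast base, 95 x 270 mm, is bolted down.
- jig_bed (a point): Engraving jig: aluminium plate 200 x 96 x 12 mm, bolted down. This point: centre of its top face (the bed), 12 mm above the table; x: along the channel to the stop, z: up. Dark steel rails 8 mm high run along both sides of the centre line, 41 mm apart at the bed (1.5 mm clear each side of a plinth), chamfered to 47 mm at the top. Channel open above and at the -x end. A figure slides on it under 5 N.
- jig: The same jig, origin at the centre of its underside. In its channel sits the stop, a brass block 32 mm long, 15 mm high, with a black thumbscrew up to 29 mm above the bed and a red face towards -x. It is re-set from job to job: the face is 20 to 65 mm on the +x side of the bed's centre, not measured, to be found by touch. Friction holds it: a push over about 14 N shifts it.
Mind the look-alikes: they are no part of the job. Leave any pink look-alike of the part that bears elephant_2_mid alone.

How it is judged:
By the outcome, as a careful person would: the job done as asked, in the order asked, and still so for the second after the job is handed in, with the robot touching nothing.
It also fails if it takes over 72 s, if anything falls off the work surface, if the arm or the gripper's body presses on something with over 40 N, if the wrist force passes 120 N, or if a joint passes its speed limit or range.

ROBOT

A 7-joint arm with a two-finger parallel gripper is mounted at the origin on the work surface. World frame = base frame: x ahead of the robot, y to its left, z up, the work surface at z = 0. Lengths are in m, angles in rad, forces in N, time in s.
With the tool pointing down it reaches from about 0.425 to 1.025 m from the base axis. Payload 9.4 kg.
Tool frame: the origin (TCP) lies midway between the tips of the shut fingers; the grasp point (between the pads) lies 19 mm behind it (grip_depth is the distance from the TCP to the grasp point, in m); z points along the fingers, y is the direction in which the jaws open and shut (so a half turn about z gives the same grasp; the last joint's range is limited). The gripper opens to 85 mm and grips with 20 to 120 N. Pads are 22 mm wide; open, the fingers measure 114 mm over their backs; the gripper's body (76 mm by 85 mm) begins 54 mm behind the grasp point. The pads swing forward as they close: fully open they stand 13 mm farther back than shut.
Start: joints at [1.244, 0.599, -0.003, 1.599, 0.002, 0.943, -0.08], TCP at [0.179, -0.702, 0.231] pointing down, gripper open.
Joint ranges: [-2.57, 2.57], [-0.35, 1.97], [-1.29, 1.29], [0.11, 2.56], [-1.05, 4.19], [0.11, 1.86], [-2.63, 2.63]. Speed limits (rad/s): [2.22, 2.22, 3.01, 3.01, 3.14, 3.14, 3.14].

INTERFACE

Orientations are given as a 3x3 rotation matrix whose columns are the frame's x, y, z axes.
In Python, from rig import read_state, grab_frame, close_job, masks_of, grip_depth gives the robot as it stands. The module is installed in compiled form; this text tells all that it offers.
- The arm moves only by the tool apply_moves, never from a script. Its argument "rows" is a list of rows, each a list of 3 entries, a list of its own where there are three numbers: the shift along the tool's x, y, z in m, then the turn, a rotation vector about the tool's x, y, z in degrees, then the closure, from 0 (fully open) to 1 (shut). In form: [[[dx, dy, dz], [rx, ry, rz], claw], ...]. A call has 1 to 20 rows; each row is the pose to reach, as a shift and turn from the pose commanded when the call began, along the tool's axes at that moment; what a row does not reach only later rows make up. A row lasts 1/12 s, in which the tool goes at most 41.7 mm and 7.16 degrees, less where a joint would pass 70% of its speed; a pose out of reach is approached as far as the arm can. A call with a gripper value outside its range is refused whole. The fingers move at their own pace and stop on an object; "squeeze" is the grip in N (left out, the last holds). Time passes only in rows, so rows that repeat a pose let the fingers close. It gives the time, the measured TCP pose, the force and the opening at its end, in the units of the state.
- read_state(): the state, without advancing time (a new reading comes with each control period).
- grab_frame(name): name is "side" or "top" or "wrist"; returns a dict with "pixels" (384x512x3 uint8, blue, green, red), "range_z" (384x512 float32, m along the optical axis (not along the pixel's ray), 0 where there is no reading), "mtx" (3x3 intrinsics, pixels), "extrinsics" (4x4, takes a point from camera to world coordinates). Camera axes: x right, y up, looking along -z (the intrinsics and any distortion apply to the point x, -y, -z); pixel columns grow to the right and rows downward; lengths in m; the calibration is good to about 2 mm. A picture is of the moment at which its call begins.
- close_job(): hands the job in, once; it reports no verdict.
Trained networks look in a picture, given as the dict that the camera call returned (one of the last four; its "shot" number tells which), for a name from the list of things; names that differ only in an ending like _2 or _b are one class to them, and where a whole thing is asked for, a point or a joint stands for the part that bears it (a point fixed in the world has none). Each returns a list of dicts, best first, with "confidence" (0 to 1); they miss things now and then, are a little off and sometimes report something else, mostly with a low value. They report only what shows in the picture. A call takes as long as a camera call. They do not tell look-alikes from the thing itself.
- masks_of(thing, picture): "mask" (384x512 bool, what is visible of it) and "box" ([left, top, right, bottom] in pixels, round what is visible of it).
The state is a dict: "clock": time; "qpos": joint angles; "dq": joint speeds; "joint_efforts": joint torques, N m; "eef_pos": TCP position; "ee_rot": TCP orientation; "contact_force": force on the tool from outside, world axes, zero at the start; "ft_torque": the same for the moment, N m; "finger_gap": finger opening in m.
Only numpy, scipy, OpenCV 4.12 (cv2) and the standard library are available. Lean on these libraries where they do the work, as an engineer would, in place of code of your own. Each camera call takes 0.05 s, during which the arm holds its last target. There are 200 camera calls.

## Working session

There is one attempt and no reset: what is moved stays moved. The work goes in short steps, Python scripts to look and compute and a tool call to move; the robot and the scene stay as the last step left them, time stands still between calls to the robot, and variables do not carry over. Pictures are saved under pics/ and viewed, about 8 in all and at most 12, crops included, and the job is handed in when it is done.

Besides the shell and the picture viewer there is one more tool, called after ">>>" by a JSON object that holds its "api" and its "payload", one argument or row to a line. apply_moves: Moves the arm, as the interface text tells. Its arguments: {"type":"object","properties":{"rows":{"type":"array","items":{"type":"array"}},"squeeze":{"type":"number"}},"required":["rows"]}

```bash
mkdir -p pics; cat > h.py <<'E'
import numpy as np, cv2
from rig import *
def cloud(f):
    z=f["range_z"]; K=f["mtx"]; v,u=np.mgrid[:z.shape[0],:z.shape[1]]
    p=np.stack([(u-K[0,2])/K[0,0]*z,-(v-K[1,2])/K[1,1]*z,-z],-1)
    E=f["extrinsics"]; w=p@E[:3,:3].T+E[:3,3]; w[z==0]=np.nan
    return w
E
python3 - <<'E'
from h import *
s=read_state(); print(s["clock"],s["eef_pos"],s["ee_rot"].round(3) if hasattr(s["ee_rot"],'round') else s["ee_rot"],s["contact_force"],grip_depth)
ims=[]
for n in ["top","side"]:
    f=grab_frame(n); W=cloud(f); ims.append(f["pixels"])
    print(n,f["mtx"].tolist(),f["extrinsics"].round(3).tolist())
    np.savez(f"{n}0.npz",W=W,px=f["pixels"])
    for t in ["elephant_1_mid","pan_left","beam","jig"]:
        try:
            for d in masks_of(t,f):
                m=d["mask"]; p=W[m]; p=p[~np.isnan(p[:,0])]
                print(n,t,round(d["confidence"],2),d["box"],np.median(p,0).round(3),np.percentile(p,2,axis=0).round(3),np.percentile(p,98,axis=0).round(3))
        except Exception as e: print(t,e)
    cv2.imwrite(f"pics/{n}0.png",cv2.resize(f["pixels"],(768,576)))
E
```

```text
0.0 [ 0.17909336 -0.70202129  0.23040164] [[ 0.969  0.247 -0.001]
 [ 0.247 -0.969  0.002]
 [-0.    -0.002 -1.   ]] [ 0.24858094 -0.08580076 -0.03051078] 0.0187
top [[409.69731693107263, 0.0, 252.08160360552395], [0.0, 409.69731693107263, 198.7355379806062], [0.0, 0.0, 1.0]] [[0.002, 0.992, -0.128, 0.299], [-1.0, -0.0, -0.013, -0.057], [-0.013, 0.128, 0.992, 1.269], [0.0, 0.0, 0.0, 1.0]]
top elephant_1_mid 0.76 [216.5, 194.1, 230.7, 222.3] [0.43  0.043 0.059] [0.398 0.027 0.001] [0.472 0.066 0.068]
top pan_left 0.83 [128.1, 137.4, 175.5, 184.2] [0.56  0.256 0.104] [0.503 0.197 0.099] [0.62  0.316 0.109]
top beam 0.79 [126.9, 115.5, 236.7, 181.5] [0.595 0.171 0.104] [0.507 0.015 0.076] [0.683 0.31  0.109]
top jig 0.61 [296.8, 131.5, 351.4, 202.3] [ 0.566 -0.262  0.015] [ 0.475 -0.331  0.008] [ 0.659 -0.194  0.03 ]
side [[379.0900644841672, 0.0, 258.7975391621861], [0.0, 379.0900644841672, 194.36179741900446], [0.0, 0.0, 1.0]] [[-0.995, 0.057, -0.081, 0.359], [-0.098, -0.656, 0.748, 0.817], [-0.01, 0.753, 0.658, 0.855], [0.0, 0.0, 0.0, 1.0]]
side elephant_1_mid 0.63 [249.1, 223.9, 275.9, 245.0] [0.43  0.061 0.041] [0.395 0.037 0.004] [0.465 0.07  0.067]
side elephant_1_mid 0.33 [175.2, 251.6, 231.3, 295.5] [0.557 0.264 0.104] [0.499 0.2   0.101] [0.617 0.321 0.106]
side pan_left 0.62 [177.2, 251.7, 231.2, 295.5] [0.557 0.264 0.104] [0.499 0.199 0.1  ] [0.617 0.321 0.106]
side beam 0.64 [171.8, 202.6, 231.7, 294.2] [0.585 0.224 0.104] [0.503 0.022 0.077] [0.678 0.317 0.106]
```

View pics/top0.png

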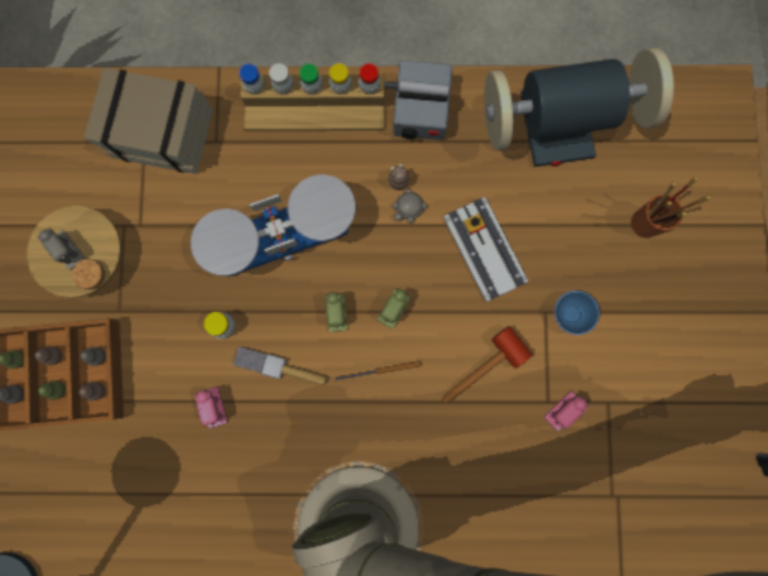

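View pics/side0.png

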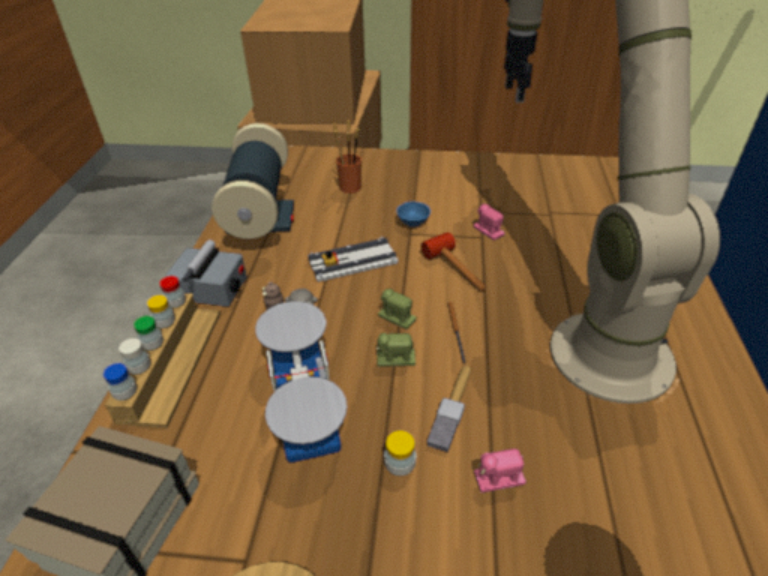

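The top view shows two green elephants at about (337,311) and (394,307). The balance pans are at (224,242) and (321,207), and the jig is at (485,248) with its stop at the upper left (474,222). Two pink look-alikes sit at (209,407) and (567,411). The side view agrees. Next I'll measure them from both clouds.

```bash
cat > fit.py <<'E'
from h import *
def green(px):
    h=cv2.cvtColor(px,cv2.COLOR_BGR2HSV); return cv2.inRange(h,(33,60,40),(75,255,255))>0
def rect(P):
    (c,s,a)=cv2.minAreaRect((P[:,:2]*1000).astype(np.float32)); 
    if s[0]<s[1]: s=s[::-1]; a+=90
    return np.round(c,1),np.round(s,1),round((a+90)%180-90,1)
E
python3 - <<'E'
from fit import *
D={n:np.load(n+"0.npz") for n in("top","side")}
for i,c0 in enumerate([(0.43,0.05),(0.43,-0.06)]):
    for n in D:
        W=D[n]["W"]; m=green(D[n]["px"])&(np.hypot(W[...,0]-c0[0],W[...,1]-c0[1])<.06)
        P=W[m]; print(i,n,len(P),"all",rect(P),"high",rect(P[P[:,2]>.035]),"zmax",np.percentile(P[:,2],[2,98]).round(3))
        hi=P[P[:,2]>.03]; lo=P[P[:,2]<.02]; print("  hi mean",hi.mean(0).round(4),"lo",rect(lo) if len(lo)>5 else len(lo))
W=np.concatenate([D[n]["W"].reshape(-1,3) for n in D])
for c0 in [(0.56,0.26),(0.615,0.075)]:
    for n in D:
        P=D[n]["W"].reshape(-1,3); P=P[(abs(P[:,2]-.103)<.012)&(np.hypot(P[:,0]-c0[0],P[:,1]-c0[1])<.085)]
        (c,r)=cv2.minEnclosingCircle((P[:,:2]*1000).astype(np.float32)); print("pan",n,np.round(c,1),round(r,1),np.median(P[:,2]).round(4),P[:,:2].mean(0).round(4))
for n in D:
    P=D[n]["W"].reshape(-1,3); P=P[(P[:,2]>.007)&(P[:,2]<.05)&(abs(P[:,0]-.565)<.13)&(abs(P[:,1]+.262)<.09)]
    print("jig",n,rect(P),np.median(P[:,2]))
E
```

```text
0 top 267 all (array([432.6,  44.9]), array([73.7, 32.9]), 4.9) high (array([431.2,  44.5]), array([64.8, 32.9]), 1.7) zmax [0.007 0.069]
  hi mean [0.4314 0.0444 0.0605] lo (array([432.6,  45.1]), array([74.2, 31.1]), 3.7)
0 side 444 all (array([429. ,  51.6]), array([69. , 37.7]), 3.9) high (array([429.8,  54.7]), array([64.1, 30. ]), 4.7) zmax [0.007 0.068]
  hi mean [0.4288 0.0583 0.0551] lo (array([429. ,  51.6]), array([69. , 37.7]), 3.9)
1 top 265 all (array([440.2, -72.4]), array([70.8, 34.8]), -28.9) high (array([440.1, -73.1]), array([64.1, 32.2]), -30.0) zmax [0.007 0.07 ]
  hi mean [ 0.4391 -0.0727  0.0606] lo (array([440.2, -72.4]), array([70.8, 34.8]), -28.9)
1 side 357 all (array([438.8, -66.1]), array([74.9, 34.6]), -26.8) high (array([437. , -66.3]), array([58.2, 32.2]), -29.3) zmax [0.007 0.067]
  hi mean [ 0.4373 -0.06    0.0549] lo (array([439.4, -61.9]), array([75.7, 32.5]), -18.8)
pan top [562.2 256.2] 66.9 0.1037 [0.5609 0.2566]
pan side [563.1 251.8] 77.4 0.1036 [0.5573 0.2635]
pan top [617.4  80.4] 82.4 0.1041 [0.6292 0.0701]
pan side [613.5  78.8] 81.0 0.1037 [0.6256 0.0765]
jig top (array([ 564.2, -265. ]), array([238.4, 172.2]), 0.7) 0.015313595321350348
jig side (array([ 558.9, -251.7]), array([202.8, 112.3]), 27.5) 0.01537507517660619
```

>>> {"api": "apply_moves", "payload": {
  "rows": [
    [[0.477,-0.333,-0.09],[0,0,-13],0.25],
    [[0.477,-0.333,-0.09],[0,0,-13],0.25],
    [[0.477,-0.333,-0.09],[0,0,-13],0.25],
    [[0.477,-0.333,-0.09],[0,0,-13],0.25],
    [[0.477,-0.333,-0.09],[0,0,-13],0.25],
    [[0.477,-0.333,-0.09],[0,0,-13],0.25],
    [[0.477,-0.333,-0.09],[0,0,-13],0.25],
    [[0.477,-0.333,-0.09],[0,0,-13],0.25],
    [[0.477,-0.333,-0.09],[0,0,-13],0.25],
    [[0.477,-0.333,-0.09],[0,0,-13],0.25],
    [[0.477,-0.333,-0.09],[0,0,-13],0.25],
    [[0.477,-0.333,-0.09],[0,0,-13],0.25],
    [[0.477,-0.333,-0.09],[0,0,-13],0.25],
    [[0.477,-0.333,-0.09],[0,0,-13],0.25],
    [[0.477,-0.333,-0.09],[0,0,-13],0.25],
    [[0.477,-0.333,-0.09],[0,0,-13],0.25],
    [[0.477,-0.333,-0.09],[0,0,-13],0.25],
    [[0.477,-0.333,-0.09],[0,0,-13],0.25]
  ]
}}

```text
clock: 2.0
eef_pos: [0.558, -0.2634, 0.321]
ee_rot: [[0.889, 0.457, -0.001], [0.457, -0.889, -0.001], [-0.001, 0.0, -1.0]]
contact_force: [-0.5, -0.1, -0.2]
finger_gap: 0.0641
```

```bash
python3 - <<'E'
from fit import *
s=read_state(); print(s["eef_pos"],s["ee_rot"][:2,0],s["contact_force"],s["finger_gap"])
f=grab_frame("wrist"); W=cloud(f); np.savez("w1.npz",W=W,px=f["pixels"],K=f["mtx"],E=f["extrinsics"])
print(f["mtx"].tolist(),f["extrinsics"].round(3).tolist())
for d in masks_of("jig",f): 
    P=W[d["mask"]];P=P[~np.isnan(P[:,0])]; print(d["confidence"],d["box"],rect(P),np.percentile(P[:,2],[5,50,95]).round(4))
cv2.imwrite("pics/w1.png",f["pixels"])
E
```

```text
[ 0.55797416 -0.26337715  0.3210218 ] [0.88937633 0.45717436] [-0.54610591 -0.07048346 -0.24684033] 0.06409074305735267
[[301.26829389111316, 0.0, 256.44819222615484], [0.0, 301.26829389111316, 194.89936881639318], [0.0, 0.0, 1.0]] [[0.458, 0.841, 0.288, 0.631], [-0.889, 0.433, 0.149, -0.226], [0.0, -0.324, 0.946, 0.464], [0.0, 0.0, 0.0, 1.0]]
0.58 [224.5, 74.3, 294.8, 211.9] (array([ 560. , -265.3]), array([209.5,  99.8]), 26.4) [0.0112 0.0136 0.0265]
```

View pics/w1.png

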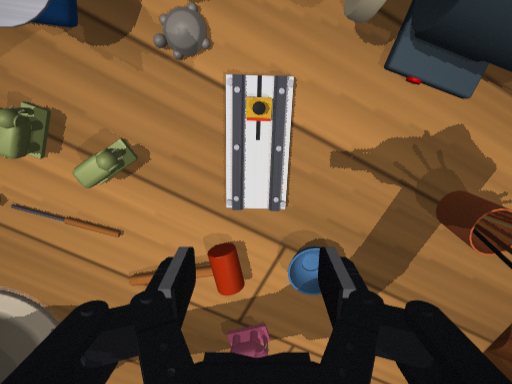

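The wrist view shows the jig upright in the picture at (226–295, 75–210). The brass stop is at (259,107) with its red face at row ~121, and both elephants are at the left. Next I'll rectify the jig plane to locate the channel line and the stop face.

```bash
cat >> h.py <<'E'
def proj(P,K,E):
    p=(np.asarray(P)-E[:3,3])@E[:3,:3]; return np.stack([K[0,0]*p[...,0]/-p[...,2]+K[0,2],K[1,1]*-p[...,1]/-p[...,2]+K[1,2]],-1)
def ortho(px,K,E,c,yaw,z,L=.13,Wd=.07,s=2000):
    # rows: along yaw axis from +L to -L ; cols: +Wd(left)..-Wd
    x=np.arange(L,-L,-1/s); y=np.arange(Wd,-Wd,-1/s); X,Y=np.meshgrid(x,y,indexing='ij')
    a=np.radians(yaw); P=np.stack([c[0]+X*np.cos(a)-Y*np.sin(a),c[1]+X*np.sin(a)+Y*np.cos(a),0*X+z],-1)
    uv=proj(P,K,E).astype(np.float32); return cv2.remap(px,uv[...,0],uv[...,1],cv2.INTER_LINEAR)
E
python3 - <<'E'
from fit import *
d=np.load("w1.npz"); K,E=d["K"],d["E"]
o=ortho(d["px"],K,E,(.56,-.2653),26.4,.020); o2=ortho(d["px"],K,E,(.56,-.2653),26.4,.012)
cv2.imwrite("pics/jig.png",np.hstack([o,o2]))
g=cv2.cvtColor(o,cv2.COLOR_BGR2GRAY).astype(float)
for x in (.08,.0,-.03,-.06,-.085):
    i=int((.13-x)*2000); r=g[i-8:i+8].mean(0); dr=np.gradient(cv2.GaussianBlur(r[None],(0,0),2)[0])
    k=[j for j in range(2,len(dr)-2) if abs(dr[j])>3.5 and abs(dr[j])==abs(dr[j-2:j+3]).max()]
    print(x,[(round(70-j/2,1),round(dr[j],1)) for j in k])
# face
hsv=cv2.cvtColor(o2,cv2.COLOR_BGR2HSV); red=((hsv[...,0]<6)|(hsv[...,0]>174))&(hsv[...,1]>150)
ii,jj=np.nonzero(red[:220]); print("red x mm",130-np.percentile(ii,[1,50,99])/2,"y",70-np.percentile(jj,[1,50,99])/2)
# ends (center col edges) 
gg=cv2.cvtColor(o2,cv2.COLOR_BGR2GRAY).astype(float)
for y in (-.04,-.012,.012,.04):
    j=int((.07-y)*2000); r=cv2.GaussianBlur(gg[:,j-6:j+6].mean(1)[None],(0,0),2)[0]; dr=np.gradient(r); k=np.argsort(-abs(dr))[:12]; print(y,sorted(set((130-k/2).round(0))))
E
```

```text
0.08 [(47.0, np.float64(20.1)), (38.0, np.float64(-18.2)), (34.0, np.float64(6.2)), (27.5, np.float64(-8.6)), (19.5, np.float64(15.8)), (3.0, np.float64(-26.7)), (-2.5, np.float64(23.9)), (-20.0, np.float64(-21.0)), (-27.5, np.float64(10.0)), (-34.5, np.float64(-7.9)), (-39.0, np.float64(14.9)), (-46.5, np.float64(-22.3)), (-50.5, np.float64(7.2))]
0.0 [(48.0, np.float64(19.4)), (39.0, np.float64(-17.4)), (35.5, np.float64(6.8)), (29.0, np.float64(-8.8)), (21.0, np.float64(15.6)), (-18.5, np.float64(-20.3)), (-26.0, np.float64(9.6)), (-33.0, np.float64(-8.8)), (-37.0, np.float64(14.1)), (-45.0, np.float64(-24.0)), (-49.0, np.float64(6.0))]
-0.03 [(48.5, np.float64(17.9)), (39.5, np.float64(-18.7)), (21.0, np.float64(16.9)), (-18.0, np.float64(-18.3)), (-36.5, np.float64(13.5)), (-45.0, np.float64(-24.9)), (-48.5, np.float64(5.8))]
-0.06 [(49.0, np.float64(17.0)), (40.0, np.float64(-18.4)), (21.0, np.float64(15.7)), (-18.0, np.float64(-18.7)), (-36.5, np.float64(13.7)), (-44.5, np.float64(-21.0)), (-48.5, np.float64(6.5))]
-0.085 [(49.5, np.float64(11.9)), (40.5, np.float64(-14.1)), (22.0, np.float64(16.1)), (-17.5, np.float64(-20.1)), (-35.5, np.float64(13.7)), (-44.5, np.float64(-15.6)), (-48.5, np.float64(5.7))]
red x mm [44.5 43.  41. ] y [ 17.   -1.  -16.5]
-0.04 [np.float64(-98.0), np.float64(-97.0), np.float64(-96.0), np.float64(-95.0), np.float64(-85.0), np.float64(-84.0), np.float64(-82.0), np.float64(-81.0), np.float64(-80.0)]
-0.012 [np.float64(-96.0), np.float64(40.0), np.float64(41.0), np.float64(42.0), np.float64(102.0), np.float64(103.0), np.float64(104.0)]
0.012 [np.float64(-96.0), np.float64(41.0), np.float64(42.0), np.float64(43.0), np.float64(103.0), np.float64(104.0)]
0.04 [np.float64(-82.0), np.float64(-81.0), np.float64(-80.0), np.float64(89.0), np.float64(100.0), np.float64(103.0), np.float64(104.0), np.float64(105.0), np.float64(106.0)]
```

View pics/jig.png

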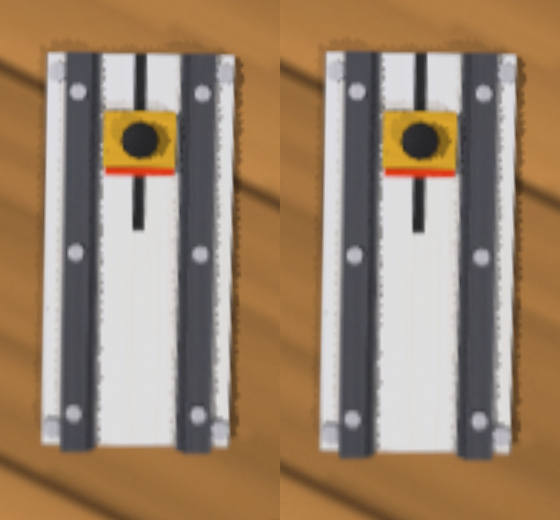

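>>> {"api": "apply_moves", "payload": {
  "rows": [
    [[0.006,-0.281,0.07],[0,0,23],0.25],
    [[0.006,-0.281,0.07],[0,0,23],0.25],
    [[0.006,-0.281,0.07],[0,0,23],0.25],
    [[0.006,-0.281,0.07],[0,0,23],0.25],
    [[0.006,-0.281,0.07],[0,0,23],0.25],
    [[0.006,-0.281,0.07],[0,0,23],0.25],
    [[0.006,-0.281,0.07],[0,0,23],0.25],
    [[0.006,-0.281,0.07],[0,0,23],0.25],
    [[0.006,-0.281,0.07],[0,0,23],0.25],
    [[0.006,-0.281,0.07],[0,0,23],0.25]
  ]
}}

```text
clock: 2.93
eef_pos: [0.4358, -0.0105, 0.2515]
ee_rot: [[0.997, 0.074, 0.001], [0.074, -0.997, -0.0], [0.001, 0.0, -1.0]]
contact_force: [0.4, 0.1, 0.5]
finger_gap: 0.0642
```

```bash
python3 - <<'E'
from fit import *
s=read_state(); print(s["clock"],s["eef_pos"],s["ee_rot"][:2,0],s["contact_force"],s["qpos"])
f=grab_frame("wrist"); W=cloud(f); np.savez("w2.npz",W=W,px=f["pixels"],K=f["mtx"],E=f["extrinsics"])
for d in masks_of("elephant_1_mid",f):
    P=W[d["mask"]];P=P[~np.isnan(P[:,0])]; P=P[P[:,2]>.004]
    print(d["confidence"],d["box"],rect(P),np.percentile(P[:,2],[2,98]).round(4))
    for a,b in ((.004,.013),(.03,.08),(.05,.08)):
        Q=P[(P[:,2]>a)&(P[:,2]<b)]; print("  ",a,rect(Q),len(Q),Q.mean(0).round(4))
cv2.imwrite("pics/w2.png",f["pixels"])
E
```

```text
2.9333 [ 0.43579804 -0.01046512  0.25154294] [0.99725398 0.07405469] [0.44763449 0.11102396 0.49931539] [ 0.02189768  0.23004427 -0.15605277  2.20132701  0.05489559  0.71304875
 -1.66829911]
0.84 [193.3, 125.3, 227.9, 194.6] (array([430.5,  47.2]), array([74.8, 37.8]), 7.1) [0.0087 0.0683]
   0.004 (array([430.5,  47.2]), array([74.8, 37.8]), 7.1) 435 [0.446  0.0397 0.0099]
   0.03 (array([433.1,  47.7]), array([67.5, 34.2]), 7.0) 1636 [0.4349 0.0458 0.0601]
   0.05 (array([432.6,  47.7]), array([66.6, 34.2]), 6.9) 1533 [0.4341 0.0463 0.0613]
```

View pics/w2.png

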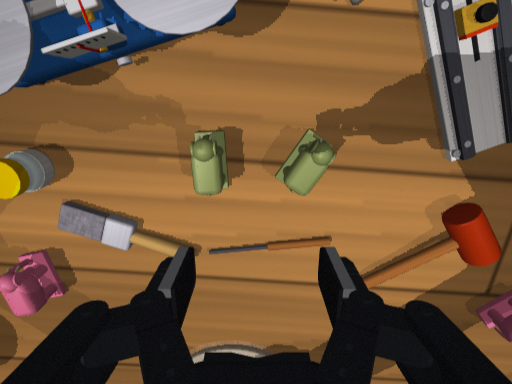

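In this view elephant A is at (209,160) with its trunk up (+x), and B is at (306,161), turned. The gripper is clear of both.

```bash
cat > rel.py <<'E'
# usage: rel.py x y z yaw -> tool shift and turn from current pose
import sys; from h import *
def rel(t,yaw):
    s=read_state(); R=np.array(s["ee_rot"]); d=R.T@(np.array(t)-s["eef_pos"]); y0=np.degrees(np.arctan2(R[1,0],R[0,0]))
    print("shift",d.round(4),"rz",round(-((yaw-y0+180)%360-180),2),"yaw0",round(y0,2),"t",s["clock"],"F",s["contact_force"].round(2))
if __name__=="__main__":
    a=list(map(float,sys.argv[1:])); rel(a[:3],a[3])
E
python3 - <<'E'
from fit import *
d=np.load("w2.npz"); W=d["W"]; G=green(d["px"])
for c in ((.43,.047),(.44,-.07)):
    P=W[G&(np.hypot(W[...,0]-c[0],W[...,1]-c[1])<.055)&(W[...,2]>.004)]
    print(len(P),rect(P),"body",rect(P[P[:,2]>.03]),np.percentile(P[:,2],98))
    for v in(0,):
        Q=P[P[:,2]>.055]; m=Q.mean(0); u,s,vt=np.linalg.svd(Q[:,:2]-m[:2],full_matrices=False); print("pca",np.degrees(np.arctan2(*vt[0][::-1])))
# pan circles
for c in ((.561,.2565),(.629,.069)):
    P=W[(abs(W[...,2]-.104)<.006)&(np.hypot(W[...,0]-c[0],W[...,1]-c[1])<.09)]; 
    if len(P)>50: print("pan",np.median(P[:,2]),len(P))
E
python3 rel.py .431 .047 .13 6
```

```text
1999 (array([430.3,  46.9]), array([74.3, 37.1]), 7.0) body (array([432.6,  46.9]), array([68.8, 32.6]), 6.9) 0.06838736026682536
pca -173.44742077883188
2107 (array([439.1, -69.6]), array([74.2, 33.9]), -29.5) body (array([440.4, -71.1]), array([69.5, 32.1]), -28.8) 0.06832790340012092
pca 150.87220673922604
pan 0.10391048559920896 2599
pan 0.10399114961288769 2992
shift [-0.0011 -0.0582  0.1215] rz -1.85 yaw0 4.15 t 3.0333 F [-0.26  0.36 -1.33]
```

>>> {"api": "apply_moves", "payload": {
  "rows": [
    [[-0.001,-0.058,0.03],[0,0,-2.5],0.25],
    [[-0.001,-0.058,0.07],[0,0,-2.5],0.25],
    [[-0.001,-0.058,0.11],[0,0,-2.5],0.25],
    [[-0.001,-0.058,0.14],[0,0,-2.5],0.25],
    [[-0.001,-0.058,0.17],[0,0,-2.5],0.25],
    [[-0.001,-0.058,0.2],[0,0,-2.5],0.25],
    [[-0.001,-0.058,0.22],[0,0,-2.5],0.25],
    [[-0.001,-0.058,0.2265],[0,0,-2.5],0.25],
    [[-0.001,-0.058,0.2265],[0,0,-2.5],0.25],
    [[-0.001,-0.058,0.2265],[0,0,-2.5],1],
    [[-0.001,-0.058,0.2265],[0,0,-2.5],1],
    [[-0.001,-0.058,0.2265],[0,0,-2.5],1],
    [[-0.001,-0.058,0.2265],[0,0,-2.5],1],
    [[-0.001,-0.058,0.2265],[0,0,-2.5],1],
    [[-0.001,-0.058,0.2265],[0,0,-2.5],1]
  ],
  "squeeze": 35
}}

```text
clock: 4.28
eef_pos: [0.4303, 0.0482, 0.0251]
ee_rot: [[0.993, 0.118, 0.001], [0.118, -0.993, -0.0], [0.001, 0.0, -1.0]]
contact_force: [0.2, 0.3, -3.5]
finger_gap: 0.0337
```

>>> {"api": "apply_moves", "payload": {
  "rows": [
    [[0,0,-0.02],[0,0,0],1],
    [[0,0,-0.05],[0,0,0],1],
    [[0,0,-0.09],[0,0,0],1],
    [[0.01,-0.02,-0.13],[0,0,0],1],
    [[0.04,-0.05,-0.14],[0,0,0],1],
    [[0.06,-0.08,-0.14],[0,0,0],1],
    [[0.08,-0.11,-0.14],[0,0,0],1],
    [[0.11,-0.14,-0.14],[0,0,0],1],
    [[0.13,-0.165,-0.14],[0,0,0],1],
    [[0.145,-0.18,-0.14],[0,0,0],1],
    [[0.1545,-0.1915,-0.14],[0,0,0],1],
    [[0.1545,-0.1915,-0.14],[0,0,0],1],
    [[0.1545,-0.1915,-0.14],[0,0,0],1],
    [[0.1545,-0.1915,-0.14],[0,0,0],1],
    [[0.1545,-0.1915,-0.14],[0,0,0],1],
    [[0.1545,-0.1915,-0.14],[0,0,0],1]
  ]
}}

```text
clock: 5.62
eef_pos: [0.5604, 0.2556, 0.1648]
ee_rot: [[0.993, 0.118, -0.0], [0.118, -0.993, -0.001], [-0.0, 0.001, -1.0]]
contact_force: [-0.6, -0.7, -2.6]
finger_gap: 0.0335
```

```bash
python3 - <<'E'
from fit import *
F=[]
for i in range(4): f=grab_frame("top"); F.append(read_state()["contact_force"])
print(np.mean(F,0),np.std(F,0))
W=cloud(f); np.savez("t2.npz",W=W,px=f["pixels"])
# right pan (clear of arm?) steel grey pixels at z~.104
P=W[(abs(W[...,2]-.104)<.006)&(np.hypot(W[...,0]-.629,W[...,1]-.069)<.068)]; print("right",P.mean(0),rect(P),len(P))
E
python3 rel.py .561 .2565 .117 6.7
```

```text
[ 0.3096988   0.40922826 -2.75991504] [0.57343769 0.45420479 0.09899546]
right [0.65801341 0.04412009 0.10406352] (array([659.8,  47.1]), array([128.5,  56.8]), 51.9) 495
shift [ 0.0002 -0.0002  0.0479] rz 0.09 yaw0 6.79 t 5.8167 F [ 1.03  0.03 -2.84]
```

>>> {"api": "apply_moves", "payload": {
  "rows": [
    [[0,0,0.015],[0,0,0],1],
    [[0,0,0.025],[0,0,0],1],
    [[0,0,0.031],[0,0,0],1],
    [[0,0,0.034],[0,0,0],1],
    [[0,0,0.036],[0,0,0],1],
    [[0,0,0.038],[0,0,0],1],
    [[0,0,0.04],[0,0,0],1],
    [[0,0,0.042],[0,0,0],1],
    [[0,0,0.044],[0,0,0],1],
    [[0,0,0.046],[0,0,0],1],
    [[0,0,0.047],[0,0,0],1],
    [[0,0,0.0475],[0,0,0],1],
    [[0,0,0.0475],[0,0,0],1]
  ]
}}

```text
clock: 6.9
eef_pos: [0.5608, 0.2568, 0.1172]
ee_rot: [[0.993, 0.119, -0.0], [0.119, -0.993, 0.0], [-0.0, -0.0, -1.0]]
contact_force: [0.5, -1.0, -2.8]
finger_gap: 0.0334
```

>>> {"api": "apply_moves", "payload": {
  "rows": [
    [[0,0,0.0007],[0,0,0],1],
    [[0,0,0.0015],[0,0,0],1],
    [[0,0,0.0015],[0,0,0],1]
  ]
}}

```text
clock: 7.15
eef_pos: [0.5609, 0.2567, 0.1158]
ee_rot: [[0.993, 0.119, 0.0], [0.119, -0.993, 0.0], [0.0, 0.0, -1.0]]
contact_force: [0.2, -0.6, -0.4]
finger_gap: 0.0337
```

```bash
python3 - <<'E'
from fit import *
F=[]
for i in range(2): f=grab_frame("side"); F.append(read_state()["contact_force"])
print(np.mean(F,0),read_state()["eef_pos"])
cv2.imwrite("pics/s2.png",cv2.resize(f["pixels"][150:320,120:330],None,fx=3,fy=3))
E
```

```text
[ 0.74339353 -0.25196698 -1.22506197] [0.56087477 0.25677183 0.11585939]
```

View pics/s2.png

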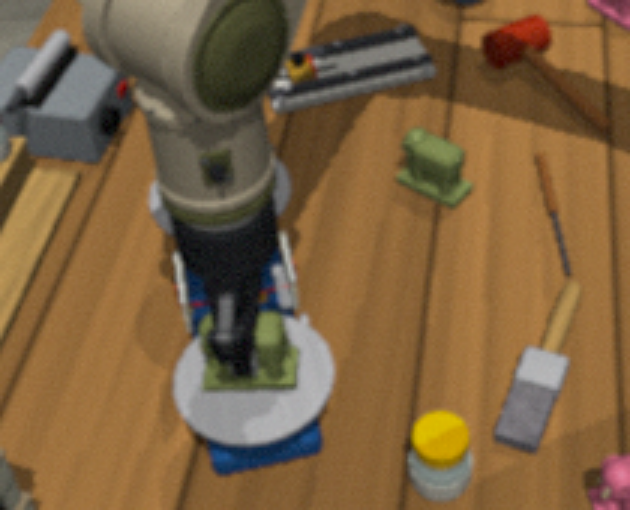

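The elephant stands on the left pan, which is down and bearing most of the weight. I'll lower a touch more, release, and rise.

>>> {"api": "apply_moves", "payload": {
  "rows": [
    [[0,0,0.0004],[0,0,0],1],
    [[0,0,0.0004],[0,0,0],0.85],
    [[0,0,0.0004],[0,0,0],0.4],
    [[0,0,0.0004],[0,0,0],0.25],
    [[0,0,0.0004],[0,0,0],0.25],
    [[0,0,-0.01],[0,0,0],0.25],
    [[0,0,-0.04],[0,0,0],0.25],
    [[0,0,-0.08],[0,0,0],0.25],
    [[0,0,-0.12],[0,0,0],0.25],
    [[0,0,-0.12],[0,0,0],0.25]
  ]
}}

```text
clock: 8.08
eef_pos: [0.5632, 0.2594, 0.2441]
ee_rot: [[0.993, 0.119, 0.009], [0.119, -0.993, 0.005], [0.01, -0.004, -1.0]]
contact_force: [1.5, 1.4, -0.4]
finger_gap: 0.0645
```

```bash
python3 rel.py .4395 -.070 .025 -29.2
```

```text
shift [-0.1642  0.3133  0.2161] rz 36.03 yaw0 6.83 t 8.0833 F [ 1.5   1.41 -0.38]
```

>>> {"api": "apply_moves", "payload": {
  "rows": [
    [[-0.02,0.035,0],[0,0,7],0.25],
    [[-0.164,0.313,0.03],[0,0,36],0.25],
    [[-0.164,0.313,0.03],[0,0,36],0.25],
    [[-0.164,0.313,0.03],[0,0,36],0.25],
    [[-0.164,0.313,0.03],[0,0,36],0.25],
    [[-0.164,0.313,0.03],[0,0,36],0.25],
    [[-0.164,0.313,0.03],[0,0,36],0.25],
    [[-0.164,0.313,0.03],[0,0,36],0.25],
    [[-0.164,0.313,0.1],[0,0,36],0.25],
    [[-0.164,0.313,0.1],[0,0,36],0.25],
    [[-0.164,0.313,0.1],[0,0,36],0.25],
    [[-0.164,0.313,0.1],[0,0,36],0.25]
  ]
}}

```text
clock: 9.08
eef_pos: [0.4346, -0.0733, 0.1357]
ee_rot: [[0.873, -0.488, -0.003], [-0.488, -0.873, 0.0], [-0.003, 0.001, -1.0]]
contact_force: [0.6, 0.7, 0.9]
finger_gap: 0.064
```

```bash
python3 rel.py .4395 -.070 .025 -29.2
```

```text
shift [ 0.003  -0.0053  0.1107] rz 0.0 yaw0 -29.2 t 9.0833 F [0.6  0.7  0.88]
```

>>> {"api": "apply_moves", "payload": {
  "rows": [
    [[0.003,-0.005,0.03],[0,0,0],0.25],
    [[0.003,-0.005,0.06],[0,0,0],0.25],
    [[0.003,-0.005,0.085],[0,0,0],0.25],
    [[0.003,-0.005,0.102],[0,0,0],0.25],
    [[0.003,-0.005,0.1105],[0,0,0],0.25],
    [[0.003,-0.005,0.1105],[0,0,0],0.25],
    [[0.003,-0.005,0.1105],[0,0,0],1],
    [[0.003,-0.005,0.1105],[0,0,0],1],
    [[0.003,-0.005,0.1105],[0,0,0],1],
    [[0.003,-0.005,0.1105],[0,0,0],1],
    [[0.003,-0.005,0.1105],[0,0,0],1],
    [[0.003,-0.005,0.1105],[0,0,0],1]
  ],
  "squeeze": 35
}}

```text
clock: 10.08
eef_pos: [0.4413, -0.0703, 0.0268]
ee_rot: [[0.873, -0.487, 0.003], [-0.487, -0.873, 0.0], [0.003, -0.002, -1.0]]
contact_force: [0.8, 1.9, 5.1]
finger_gap: 0.0336
```

```bash
python3 rel.py .629 .069 .18 -19.9
```

```text
shift [ 0.0964 -0.2134 -0.1525] rz -9.27 yaw0 -29.17 t 10.0833 F [0.84 1.89 5.08]
```

>>> {"api": "apply_moves", "payload": {
  "rows": [
    [[0,0,-0.02],[0,0,0],1],
    [[0,0,-0.05],[0,0,0],1],
    [[0,0,-0.09],[0,0,0],1],
    [[0.01,-0.02,-0.13],[0,0,-2],1],
    [[0.025,-0.05,-0.1525],[0,0,-4],1],
    [[0.04,-0.085,-0.1525],[0,0,-9],1],
    [[0.055,-0.12,-0.1525],[0,0,-9],1],
    [[0.07,-0.155,-0.1525],[0,0,-9],1],
    [[0.085,-0.185,-0.1525],[0,0,-9],1],
    [[0.093,-0.205,-0.1525],[0,0,-9],1],
    [[0.0965,-0.2135,-0.1525],[0,0,-9],1],
    [[0.0965,-0.2135,-0.1525],[0,0,-9],1],
    [[0.0965,-0.2135,-0.1525],[0,0,-9],1],
    [[0.0965,-0.2135,-0.1525],[0,0,-9],1],
    [[0.0965,-0.2135,-0.1525],[0,0,-9],1]
  ]
}}

```text
clock: 11.33
eef_pos: [0.6274, 0.0671, 0.178]
ee_rot: [[0.938, -0.346, -0.001], [-0.346, -0.938, -0.001], [-0.0, 0.001, -1.0]]
contact_force: [0.1, 0.2, -1.8]
finger_gap: 0.0336
```

```bash
python3 - <<'E'
from fit import *
F=[];
for n in ("side","side","wrist"): f=grab_frame(n); F.append(read_state()["contact_force"]); 
print(np.mean(F,0))
W=cloud(f)
g=cv2.cvtColor(f["pixels"],cv2.COLOR_BGR2HSV)
P=W[(abs(W[...,2]-.116)<.01)&(np.hypot(W[...,0]-.629,W[...,1]-.069)<.085)]; print(len(P),np.median(P[:,2]),np.percentile(P[:,:2],[1,99],axis=0))
(c,r)=cv2.minEnclosingCircle((P[:,:2]*1000).astype(np.float32));print(c,r)
cv2.imwrite("pics/w3.png",f["pixels"])
E
python3 rel.py .629 .069 .143 -19.9
```

```text
[ 0.20581482  0.00634006 -1.39135495]
14258 0.11605705884523503 [[0.58395309 0.0090236 ]
 [0.68934765 0.133655  ]]
(627.669677734375, 80.140625) 74.37252044677734
shift [ 0.0005 -0.0014  0.035 ] rz -0.34 yaw0 -20.24 t 11.4833 F [ 0.7   0.05 -1.  ]
```

View pics/w3.png

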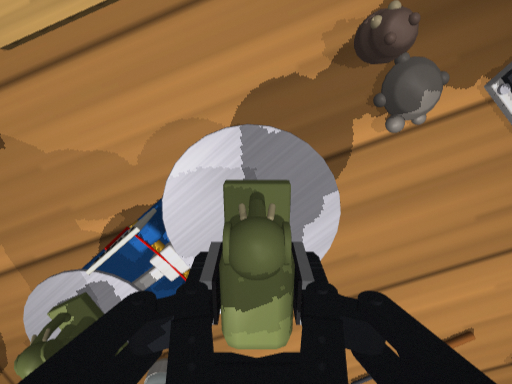

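The second elephant is over the raised right pan (centre about (252,215), z 0.116) and feels light, about 1.4 N. The first stands on the lowered left pan at lower left. Now I'll lower gently.

>>> {"api": "apply_moves", "payload": {
  "rows": [
    [[0,-0.001,0.015],[0,0,0],1],
    [[0,-0.001,0.027],[0,0,0],1],
    [[0,-0.001,0.032],[0,0,0],1],
    [[0,-0.001,0.034],[0,0,0],1],
    [[0,-0.001,0.035],[0,0,0],1],
    [[0,-0.001,0.036],[0,0,0],1],
    [[0,-0.001,0.036],[0,0,0],1],
    [[0,-0.001,0.036],[0,0,0],1]
  ]
}}

```text
clock: 12.15
eef_pos: [0.629, 0.0697, 0.1422]
ee_rot: [[0.939, -0.345, 0.0], [-0.345, -0.939, 0.0], [0.0, -0.0, -1.0]]
contact_force: [-1.1, -0.1, -0.2]
finger_gap: 0.0337
```

>>> {"api": "apply_moves", "payload": {
  "rows": [
    [[0,0,0.0003],[0,0,0],1],
    [[0,0,0.0003],[0,0,0],0.85],
    [[0,0,0.0003],[0,0,0],0.4],
    [[0,0,0.0003],[0,0,0],0.25],
    [[0,0,0.0003],[0,0,0],0.25],
    [[0,0,-0.01],[0,0,0],0.25],
    [[0,0,-0.04],[0,0,0],0.25],
    [[0,0,-0.07],[0,0,0],0.25],
    [[0,0,-0.1],[0,0,0],0.25],
    [[0,0,-0.12],[0,0,0],0.25],
    [[0,0,-0.12],[0,0,0],0.25],
    [[0,0,-0.12],[0,0,0],0.25],
    [[0,0,-0.12],[0,0,0],0.25]
  ]
}}

```text
clock: 13.23
eef_pos: [0.6285, 0.0694, 0.2617]
ee_rot: [[0.939, -0.345, -0.0], [-0.345, -0.939, -0.0], [-0.0, 0.0, -1.0]]
contact_force: [-0.1, -0.6, 0.4]
finger_gap: 0.0641
```

>>> {"api": "apply_moves", "payload": {
  "rows": [
    [[-0.12,0.06,0],[0,0,0],0.25],
    [[-0.12,0.06,0],[0,0,0],0.25],
    [[-0.12,0.06,0],[0,0,0],0.25],
    [[-0.12,0.06,0],[0,0,0],0.25],
    [[-0.12,0.06,0],[0,0,0],0.25],
    [[-0.12,0.06,0],[0,0,0],0.25],
    [[-0.12,0.06,0],[0,0,0],0.25],
    [[-0.12,0.06,0],[0,0,0],0.25],
    [[-0.12,0.06,0],[0,0,0],0.25],
    [[-0.12,0.06,0],[0,0,0],0.25],
    [[-0.12,0.06,0],[0,0,0],0.25],
    [[-0.12,0.06,0],[0,0,0],0.25],
    [[-0.12,0.06,0],[0,0,0],0.25],
    [[-0.12,0.06,0],[0,0,0],0.25],
    [[-0.12,0.06,0],[0,0,0],0.25],
    [[-0.12,0.06,0],[0,0,0],0.25],
    [[-0.12,0.06,0],[0,0,0],0.25],
    [[-0.12,0.06,0],[0,0,0],0.25],
    [[-0.12,0.06,0],[0,0,0],0.25],
    [[-0.12,0.06,0],[0,0,0],0.25]
  ]
}}

```text
clock: 14.9
eef_pos: [0.4955, 0.0548, 0.2618]
ee_rot: [[0.939, -0.345, 0.0], [-0.345, -0.939, -0.0], [0.0, -0.0, -1.0]]
contact_force: [-0.0, 0.0, 0.2]
finger_gap: 0.0641
```

```bash
python3 - <<'E'
from fit import *
for n in ("wrist","side","top"):
    f=grab_frame(n); W=cloud(f); G=green(f["pixels"])
    for nm,c in (("L",(.561,.2565)),("R",(.629,.069))):
        near=np.hypot(W[...,0]-c[0],W[...,1]-c[1])<.063
        P=W[near&~G&(W[...,2]>.08)&(W[...,2]<.13)]; Q=W[near&G&(W[...,2]>.09)&(W[...,2]<.2)]
        print(n,nm,"pan z",np.median(P[:,2]).round(4) if len(P) else None,"el",len(Q),rect(Q) if len(Q)>20 else "", np.percentile(Q[:,2],98).round(4) if len(Q)>20 else "")
    if n=="wrist": cv2.imwrite("pics/w4.png",f["pixels"])
s=read_state(); print(s["eef_pos"],s["clock"])
E
python3 rel.py .561 .2565 .1155 6.8
```

```text
wrist L pan z 0.0911 el 4941 (array([559.7, 254.1]), array([75. , 36.7]), 6.7) 0.1565
wrist R pan z 0.1157 el 5592 (array([625.5,  69.8]), array([73.1, 38.1]), -20.2) 0.1827
side L pan z 0.0908 el 717 (array([558.7, 261. ]), array([73.2, 36.3]), 10.2) 0.1577
side R pan z 0.1152 el 510 (array([627.1,  76.2]), array([76.9, 37.7]), -12.8) 0.1818
top L pan z 0.0914 el 391 (array([561.5, 254. ]), array([72.2, 35.5]), 7.7) 0.1591
top R pan z 0.1157 el 0  
[0.49551439 0.05476091 0.26174835] 15.05
shift [-0.0081 -0.212   0.1462] rz -26.99 yaw0 -20.19 t 15.05 F [-0.18 -0.04 -0.41]
```

View pics/w4.png

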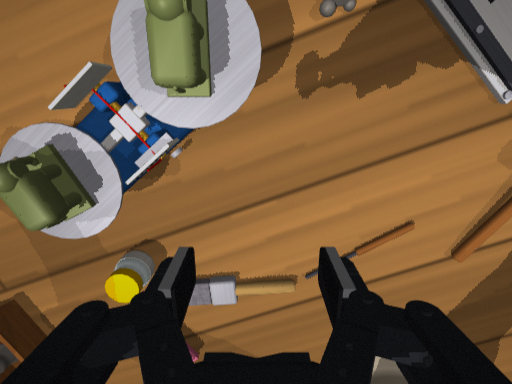

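Both figures are released and at rest. The left pan is down (0.091 against 0.1155 on the right), so A on the left is the heavier, which agrees with the wrist force. In the picture they stand at (40,190) and (180,50). I'll pick A up again.

>>> {"api": "apply_moves", "payload": {
  "rows": [
    [[-0.008,-0.04,0],[0,0,-7],0.25],
    [[-0.008,-0.08,0],[0,0,-14],0.25],
    [[-0.008,-0.12,0],[0,0,-21],0.25],
    [[-0.008,-0.16,0],[0,0,-27],0.25],
    [[-0.008,-0.2,0],[0,0,-27],0.25],
    [[-0.008,-0.2125,0.01],[0,0,-27],0.25],
    [[-0.008,-0.2125,0.04],[0,0,-27],0.25],
    [[-0.008,-0.2125,0.04],[0,0,-27],0.25],
    [[-0.008,-0.2125,0.04],[0,0,-27],0.25],
    [[-0.008,-0.2125,0.04],[0,0,-27],0.25]
  ]
}}

```text
clock: 15.88
eef_pos: [0.5614, 0.2563, 0.2224]
ee_rot: [[0.993, 0.118, -0.0], [0.118, -0.993, -0.0], [-0.0, 0.0, -1.0]]
contact_force: [-1.2, 0.4, 0.8]
finger_gap: 0.0635
```

```bash
python3 rel.py .5605 .256 .116 6.8
```

```text
shift [-0.0009  0.0002  0.1064] rz -0.03 yaw0 6.77 t 15.8833 F [-1.2   0.35  0.77]
```

>>> {"api": "apply_moves", "payload": {
  "rows": [
    [[-0.001,0,0.03],[0,0,0],0.25],
    [[-0.001,0,0.06],[0,0,0],0.25],
    [[-0.001,0,0.085],[0,0,0],0.25],
    [[-0.001,0,0.1],[0,0,0],0.25],
    [[-0.001,0,0.106],[0,0,0],0.25],
    [[-0.001,0,0.106],[0,0,0],0.25],
    [[-0.001,0,0.106],[0,0,0],0.5],
    [[-0.001,0,0.106],[0,0,0],0.65],
    [[-0.001,0,0.106],[0,0,0],1],
    [[-0.001,0,0.106],[0,0,0],1],
    [[-0.001,0,0.106],[0,0,0],1],
    [[-0.001,0,0.106],[0,0,0],1]
  ],
  "squeeze": 35
}}

```text
clock: 16.88
eef_pos: [0.5611, 0.2571, 0.1165]
ee_rot: [[0.993, 0.118, 0.002], [0.118, -0.993, 0.001], [0.002, -0.0, -1.0]]
contact_force: [1.6, -0.3, 3.4]
finger_gap: 0.0332
```

>>> {"api": "apply_moves", "payload": {
  "rows": [
    [[0,0,-0.002],[0,0,0],1],
    [[0,0,-0.004],[0,0,0],1],
    [[0,0,-0.006],[0,0,0],1],
    [[0,0,-0.008],[0,0,0],1],
    [[0,0,-0.01],[0,0,0],1],
    [[0,0,-0.012],[0,0,0],1],
    [[0,0,-0.014],[0,0,0],1],
    [[0,0,-0.016],[0,0,0],1],
    [[0,0,-0.018],[0,0,0],1],
    [[0,0,-0.02],[0,0,0],1],
    [[0,0,-0.022],[0,0,0],1],
    [[0,0,-0.024],[0,0,0],1],
    [[0,0,-0.026],[0,0,0],1],
    [[0,0,-0.028],[0,0,0],1],
    [[0,0,-0.035],[0,0,0],1],
    [[0,0,-0.06],[0,0,0],1],
    [[0,0,-0.09],[0,0,0],1],
    [[0,0,-0.125],[0,0,0],1],
    [[0,0,-0.13],[0,0,0],1],
    [[0,0,-0.13],[0,0,0],1]
  ]
}}

```text
clock: 18.55
eef_pos: [0.5613, 0.2577, 0.2487]
ee_rot: [[0.993, 0.119, 0.004], [0.119, -0.993, 0.002], [0.005, -0.002, -1.0]]
contact_force: [0.5, -0.2, -3.5]
finger_gap: 0.0339
```

```bash
python3 - <<'E'
from rel import *
import numpy as np
# jig centre and axis; drop spot 52 mm on -x side of bed centre (face about +38; nose to face ~52)
c=np.array([.5628,-.2626]);a=np.radians(25.6);p=c-.052*np.array([np.cos(a),np.sin(a)]);print(p)
rel([*p,.10],25.6)
E
```

```text
[ 0.51590471 -0.28506846]
shift [-0.1101  0.5338  0.1473] rz -18.79 yaw0 6.81 t 18.55 F [ 0.53 -0.21 -3.52]
```

>>> {"api": "apply_moves", "payload": {
  "rows": [
    [[-0.007,0.035,0],[0,0,-2],1],
    [[-0.015,0.075,0],[0,0,-4],1],
    [[-0.023,0.115,0],[0,0,-6],1],
    [[-0.031,0.155,0],[0,0,-8],1],
    [[-0.039,0.195,0],[0,0,-10],1],
    [[-0.047,0.235,0],[0,0,-12],1],
    [[-0.055,0.275,0],[0,0,-14],1],
    [[-0.063,0.315,0],[0,0,-16],1],
    [[-0.071,0.355,0],[0,0,-18],1],
    [[-0.08,0.395,0],[0,0,-18.8],1],
    [[-0.088,0.43,0.02],[0,0,-18.8],1],
    [[-0.096,0.465,0.04],[0,0,-18.8],1],
    [[-0.103,0.5,0.06],[0,0,-18.8],1],
    [[-0.108,0.522,0.08],[0,0,-18.8],1],
    [[-0.11,0.533,0.1],[0,0,-18.8],1],
    [[-0.11,0.534,0.11],[0,0,-18.8],1],
    [[-0.11,0.534,0.11],[0,0,-18.8],1],
    [[-0.11,0.534,0.11],[0,0,-18.8],1],
    [[-0.11,0.534,0.11],[0,0,-18.8],1],
    [[-0.11,0.534,0.11],[0,0,-18.8],1]
  ]
}}

```text
clock: 20.22
eef_pos: [0.5155, -0.2851, 0.137]
ee_rot: [[0.901, 0.434, 0.002], [0.434, -0.901, -0.0], [0.001, 0.001, -1.0]]
contact_force: [0.4, 0.2, -2.7]
finger_gap: 0.0337
```

```bash
cat > chan.py <<'E'
from fit import *
from rel import rel
f=grab_frame("wrist"); s=read_state(); px,K,E=f["pixels"],f["mtx"],f["extrinsics"]; W=cloud(f)
c=np.array([.5628,-.2626]); yaw=25.6
o=ortho(px,K,E,c,yaw,.020); g=cv2.cvtColor(o,cv2.COLOR_BGR2GRAY).astype(float)
for x in (.09,.08,.03,.015,.0,-.015,-.03):
    i=int((.13-x)*2000); r=g[i-8:i+8].mean(0); dr=np.gradient(cv2.GaussianBlur(r[None],(0,0),2)[0])
    L=dr[60:130]; Rr=dr[150:220]; 
    print(x,"inner rail edges",70-(60+L.argmax())/2,L.max().round(1),70-(150+Rr.argmin())/2,Rr.min().round(1))
G=green(px); a=np.radians(yaw); M=np.array([[np.cos(a),np.sin(a)],[-np.sin(a),np.cos(a)]])
P=W[G&(W[...,2]>.02)&(W[...,2]<.25)]; P=P[np.hypot(*(P[:,:2]-s["eef_pos"][:2]).T)<.06]
Q=P.copy(); Q[:,:2]=(P[:,:2]-c)@M.T
print("eef in jig",((s["eef_pos"][:2]-c)@M.T).round(4),s["eef_pos"][2],"elephant",rect(P),"in jig x,y pctl",np.percentile(Q,[1,50,99],axis=0).round(4).tolist())
lo=Q[Q[:,2]<s["eef_pos"][2]-.01]; print("plinth",len(lo),np.percentile(lo,[1,99],axis=0).round(4).tolist() if len(lo)>9 else "")
cv2.imwrite("pics/w5.png",px)
rel([*(c-.052*M[0]),.06],25.6)
E
python3 chan.py
```

```text
0.09 inner rail edges 19.0 18.8 -19.5 -24.7
0.08 inner rail edges 19.5 20.3 -19.5 -25.4
0.03 inner rail edges 19.5 18.9 -19.5 -24.9
0.015 inner rail edges 19.5 20.3 -19.5 -23.1
0.0 inner rail edges 19.5 19.2 -19.5 -24.2
-0.015 inner rail edges 19.5 20.1 -19.5 -22.5
-0.03 inner rail edges 19.5 20.4 -19.5 -23.1
eef in jig [-0.0526 -0.0001] 0.13701305694352353 elephant (array([ 518.4, -284. ]), array([66.9, 37.9]), 25.7) in jig x,y pctl [[-0.0802, -0.0173, 0.1176], [-0.0362, 0.0001, 0.1709], [-0.0162, 0.017, 0.1789]]
plinth 1911 [[-0.0375, -0.0186, 0.1149], [-0.016, 0.0185, 0.125]]
shift [ 0.0005 -0.0002  0.077 ] rz 0.11 yaw0 25.71 t 20.2667 F [-0.32 -0.02 -3.13]
```

View pics/w5.png

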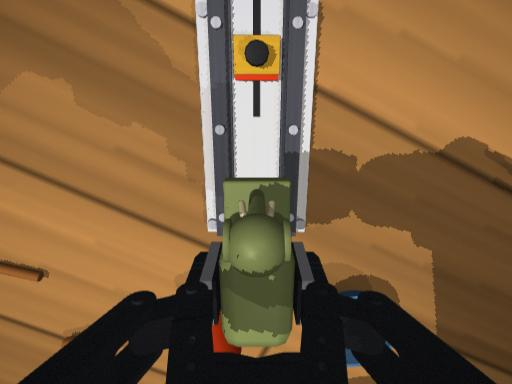

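The elephant sits centred over the channel: lateral offset is about 0, rail edges are at ±19.5, and the nose is at jig x ≈ −0.016. The red face is ahead at row 77. Now I'll lower.

>>> {"api": "apply_moves", "payload": {
  "rows": [
    [[0,0,0.03],[0,0,0],1],
    [[0,0,0.06],[0,0,0],1],
    [[0,0,0.08],[0,0,0],1],
    [[0,0,0.088],[0,0,0],1],
    [[0,0,0.092],[0,0,0],1],
    [[0,0,0.095],[0,0,0],1],
    [[0,0,0.097],[0,0,0],1],
    [[0,0,0.098],[0,0,0],1],
    [[0,0,0.0985],[0,0,0],1],
    [[0,0,0.0985],[0,0,0],1]
  ]
}}

```text
clock: 21.1
eef_pos: [0.5152, -0.2866, 0.039]
ee_rot: [[0.902, 0.432, 0.002], [0.432, -0.902, -0.001], [0.001, 0.002, -1.0]]
contact_force: [-1.9, 1.6, 6.0]
finger_gap: 0.0335
```

>>> {"api": "apply_moves", "payload": {
  "rows": [
    [[0,0,-0.001],[0,0,0],1],
    [[0,-0.0007,-0.001],[0,0,0],1],
    [[0,-0.0007,-0.001],[0,0,0],1],
    [[0,-0.0007,-0.001],[0,0,0],1]
  ]
}}

```text
clock: 21.43
eef_pos: [0.5145, -0.2861, 0.039]
ee_rot: [[0.902, 0.432, 0.001], [0.432, -0.902, -0.001], [0.0, 0.001, -1.0]]
contact_force: [-2.0, 1.2, 7.1]
finger_gap: 0.0337
```

```bash
python3 chan.py
```

```text
0.09 inner rail edges 40.0 0.0 -5.0 0.0
0.08 inner rail edges 40.0 0.0 -5.0 0.0
0.03 inner rail edges 19.0 19.8 -19.5 -25.7
0.015 inner rail edges 19.0 20.1 -19.5 -25.1
0.0 inner rail edges 18.5 18.6 -19.5 -24.8
-0.015 inner rail edges 19.0 15.1 -19.5 -16.3
-0.03 inner rail edges 19.5 10.7 -19.0 -5.1
eef in jig [-0.0537 -0.0003] 0.03901865573450722 elephant (array([ 517.3, -285.1]), array([67.2, 37.9]), 25.8) in jig x,y pctl [[-0.0816, -0.0178, 0.0213], [-0.0381, -0.0003, 0.073], [-0.0179, 0.0165, 0.0809]]
plinth 1800 [[-0.0391, -0.0192, 0.0206], [-0.0174, 0.018, 0.0275]]
shift [ 0.0017 -0.0003 -0.021 ] rz -0.0 yaw0 25.6 t 21.4833 F [-2.29 -0.18  7.47]
```

The plinth's top is at z ≈ 0.0215 and the elephant's top at 0.081, so it stands flat on the bed inside the rails. I'll ease the down-force and slide.

>>> {"api": "apply_moves", "payload": {
  "rows": [
    [[0,0,-0.001],[0,0,0],1],
    [[0.004,0,-0.001],[0,0,0],1],
    [[0.01,0,-0.001],[0,0,0],1],
    [[0.016,0,-0.001],[0,0,0],1],
    [[0.022,0,-0.001],[0,0,0],1],
    [[0.028,0,-0.001],[0,0,0],1],
    [[0.034,0,-0.001],[0,0,0],1],
    [[0.038,0,-0.001],[0,0,0],1],
    [[0.04,0,-0.001],[0,0,0],1],
    [[0.04,0,-0.001],[0,0,0],1],
    [[0.04,0,-0.001],[0,0,0],1]
  ]
}}

```text
clock: 22.4
eef_pos: [0.5501, -0.2685, 0.0392]
ee_rot: [[0.902, 0.432, -0.0], [0.432, -0.902, -0.0], [-0.0, -0.0, -1.0]]
contact_force: [-0.6, -0.0, -3.0]
finger_gap: 0.0334
```

```bash
cat >> chan.py <<'E'
hsv=cv2.cvtColor(ortho(px,K,E,c,yaw,.0265),cv2.COLOR_BGR2HSV); red=((hsv[...,0]<6)|(hsv[...,0]>174))&(hsv[...,1]>150); red[:,:90]=0; red[:,190:]=0
ii,jj=np.nonzero(red[100:260]); print("red@.0265 x",130-(np.percentile(ii,[2,50,98])+100)/2 if len(ii) else None,len(ii))
F=s["contact_force"]; print("F along",F[:2]@M[0],"across",F[:2]@M[1],"z",F[2])
E
python3 chan.py
```

```text
0.09 inner rail edges 19.0 20.4 -19.5 -27.5
0.08 inner rail edges 19.0 22.1 -19.5 -27.2
0.03 inner rail edges 18.5 20.9 -19.5 -25.9
0.015 inner rail edges 19.0 12.1 -19.5 -5.4
0.0 inner rail edges 35.0 13.1 -34.5 -9.5
-0.015 inner rail edges 21.0 12.9 -20.5 -14.6
-0.03 inner rail edges 22.5 12.3 -32.0 -7.7
eef in jig [-0.0142  0.0002] 0.03916649882245288 elephant (array([ 552.9, -267.5]), array([67. , 37.7]), 25.8) in jig x,y pctl [[-0.0419, -0.0172, 0.0214], [0.0013, 0.0001, 0.073], [0.0217, 0.0171, 0.0809]]
plinth 1793 [[0.0006, -0.0186, 0.0205], [0.0222, 0.0185, 0.0277]]
shift [-0.0378  0.0002 -0.0208] rz 0.01 yaw0 25.61 t 22.45 F [-0.88 -0.23 -2.64]
red@.0265 x [42.5 41.  39. ] 237
F along -0.8958897814117794 across 0.1745495029435706 z -2.639545020357973
```

>>> {"api": "apply_moves", "payload": {
  "rows": [
    [[0.004,0,0.0005],[0,0,0],1],
    [[0.008,0,0.0005],[0,0,0],1],
    [[0.011,0,0.0005],[0,0,0],1],
    [[0.013,0,0.0005],[0,0,0],1],
    [[0.014,0,0.0005],[0,0,0],1],
    [[0.014,0,0.0005],[0,0,0],1],
    [[0.014,0,0.0005],[0,0,0],1]
  ]
}}

```text
clock: 23.03
eef_pos: [0.5628, -0.2628, 0.0391]
ee_rot: [[0.902, 0.432, -0.0], [0.432, -0.902, -0.001], [-0.0, 0.001, -1.0]]
contact_force: [-2.1, -3.1, 5.3]
finger_gap: 0.0335
```

```bash
python3 chan.py | tail -6
```

```text
-0.03 inner rail edges 23.0 8.4 -23.5 -9.3
eef in jig [-0.0002 -0.0002] 0.03906212766674952 elephant (array([ 565.4, -261.8]), array([67.3, 37.9]), 25.6) in jig x,y pctl [[-0.0281, -0.0177, 0.0213], [0.0151, -0.0002, 0.073], [0.0356, 0.0166, 0.0809]]
plinth 1785 [[0.0144, -0.0191, 0.0207], [0.0361, 0.0181, 0.027]]
shift [-0.0519 -0.0002 -0.0209] rz -0.0 yaw0 25.6 t 23.0833 F [-3.46 -2.08  5.17]
red@.0265 x [42.5 41.5 40. ] 158
F along -4.015818232164412 across -0.38095092245510187 z 5.173096919729847
```

>>> {"api": "apply_moves", "payload": {
  "rows": [
    [[0.0005,0,-0.0004],[0,0,0],1],
    [[0.001,0,-0.0004],[0,0,0],1],
    [[0.0015,0,-0.0004],[0,0,0],1],
    [[0.002,0,-0.0004],[0,0,0],1],
    [[0.002,0,-0.0004],[0,0,0],1],
    [[0.002,0,-0.0004],[0,0,0],1]
  ]
}}

```text
clock: 23.58
eef_pos: [0.5648, -0.2614, 0.0391]
ee_rot: [[0.902, 0.432, 0.0], [0.432, -0.902, 0.0], [0.0, -0.0, -1.0]]
contact_force: [-0.2, 0.4, 0.1]
finger_gap: 0.0334
```

>>> {"api": "apply_moves", "payload": {
  "rows": [
    [[0.0002,0,0],[0,0,0],1],
    [[0.0005,0,0],[0,0,0],1],
    [[0.0005,0,0],[0,0,0],1],
    [[0.0005,0,0],[0,0,0],1]
  ]
}}

```text
clock: 23.92
eef_pos: [0.5652, -0.2613, 0.0391]
ee_rot: [[0.902, 0.432, 0.0], [0.432, -0.902, 0.0], [0.0, -0.0, -1.0]]
contact_force: [-1.0, -0.8, -0.5]
finger_gap: 0.0337
```

>>> {"api": "apply_moves", "payload": {
  "rows": [
    [[0.0002,0,0],[0,0,0],1],
    [[0.0005,0,0],[0,0,0],1],
    [[0.0005,0,0],[0,0,0],1],
    [[0.0005,0,0],[0,0,0],1]
  ]
}}

```text
clock: 24.25
eef_pos: [0.5657, -0.261, 0.0391]
ee_rot: [[0.902, 0.432, 0.0], [0.432, -0.902, 0.0], [0.0, -0.0, -1.0]]
contact_force: [-0.1, -0.4, -2.4]
finger_gap: 0.0335
```

>>> {"api": "apply_moves", "payload": {
  "rows": [
    [[0.0002,0,0],[0,0,0],1],
    [[0.0004,0,0],[0,0,0],1],
    [[0.0004,0,0],[0,0,0],1],
    [[0.0004,0,0],[0,0,0],1]
  ]
}}

```text
clock: 24.58
eef_pos: [0.5658, -0.261, 0.0391]
ee_rot: [[0.902, 0.432, -0.0], [0.432, -0.902, -0.0], [-0.0, -0.0, -1.0]]
contact_force: [-1.2, -0.1, -1.5]
finger_gap: 0.0331
```

>>> {"api": "apply_moves", "payload": {
  "rows": [
    [[0.0002,0,0],[0,0,0],1],
    [[0.0004,0,0],[0,0,0],1],
    [[0.0004,0,0],[0,0,0],1],
    [[0.0004,0,0],[0,0,0],1]
  ]
}}

```text
clock: 24.92
eef_pos: [0.5658, -0.261, 0.0391]
ee_rot: [[0.902, 0.432, -0.001], [0.432, -0.902, -0.0], [-0.001, -0.0, -1.0]]
contact_force: [-3.3, -2.2, 0.8]
finger_gap: 0.0335
```

```bash
python3 chan.py | tail -6
```

```text
-0.03 inner rail edges 23.0 8.6 -23.5 -9.4
eef in jig [0.0034 0.0002] 0.039116869144403724 elephant (array([ 568.4, -260. ]), array([66.5, 37.8]), 25.6) in jig x,y pctl [[-0.0246, -0.0173, 0.0216], [0.0174, 0.0001, 0.0731], [0.0382, 0.0169, 0.081]]
plinth 1472 [[0.0178, -0.0188, 0.021], [0.0374, 0.0186, 0.0276]]
shift [-0.0555  0.0002 -0.0208] rz 0.0 yaw0 25.6 t 24.9667 F [-4.81 -1.53  1.99]
red@.0265 x [42.5 41.5 40. ] 136
F along -4.996179651826773 across 0.6989917896975933 z 1.9908730756819406
```

>>> {"api": "apply_moves", "payload": {
  "rows": [
    [[0.0002,0,0.0001],[0,0,0],1],
    [[0.0002,0,0.0001],[0,0,0],1],
    [[0.0002,0,0.0001],[0,0,0],1]
  ]
}}

```text
clock: 25.22
eef_pos: [0.5658, -0.261, 0.0391]
ee_rot: [[0.902, 0.432, -0.001], [0.432, -0.902, -0.0], [-0.001, -0.0, -1.0]]
contact_force: [-4.9, -0.9, 3.2]
finger_gap: 0.0335
```

>>> {"api": "apply_moves", "payload": {
  "rows": [
    [[0,0,0],[0,0,0],0.9],
    [[0,0,0],[0,0,0],0.6],
    [[0,0,0],[0,0,0],0.4],
    [[0,0,0],[0,0,0],0.3],
    [[0,0,0],[0,0,0],0.3],
    [[0,0,-0.01],[0,0,0],0.3],
    [[0,0,-0.04],[0,0,0],0.3],
    [[0,0,-0.07],[0,0,0],0.3],
    [[0,0,-0.1],[0,0,0],0.3],
    [[0,0,-0.14],[0,0,0],0.3],
    [[-0.03,0,-0.16],[0,0,0],0.3],
    [[-0.05,0,-0.16],[0,0,0],0.3],
    [[-0.05,0,-0.16],[0,0,0],0.3],
    [[-0.05,0,-0.16],[0,0,0],0.3],
    [[-0.05,0,-0.16],[0,0,0],0.3]
  ]
}}

```text
clock: 26.47
eef_pos: [0.5219, -0.2821, 0.1995]
ee_rot: [[0.902, 0.432, 0.001], [0.432, -0.902, 0.0], [0.001, 0.0, -1.0]]
contact_force: [0.2, -0.2, 0.1]
finger_gap: 0.0596
```

```bash
cat > fin.py <<'E'
import runpy; runpy.run_path("chan.py")
from fit import *
f=grab_frame("wrist"); px,K,E=f["pixels"],f["mtx"],f["extrinsics"]; W=cloud(f); c=np.array([.5628,-.2626])
P=W[green(px)&(np.hypot(W[...,0]-c[0],W[...,1]-c[1])<.09)&(W[...,2]>.013)]
a=np.radians(25.6); M=np.array([[np.cos(a),np.sin(a)],[-np.sin(a),np.cos(a)]]); Q=P.copy(); Q[:,:2]=(P[:,:2]-c)@M.T
lo=Q[Q[:,2]<.026]; print("el jig",np.percentile(Q,[1,99],axis=0).round(4).tolist(),"plinth",np.percentile(lo,[1,50,99],axis=0).round(4).tolist(),rect(P))
o=ortho(px,K,E,c,25.6,.022,L=.08,Wd=.05,s=5000); t=grab_frame("side")["pixels"][150:320,120:330]
cv2.imwrite("pics/fin.png",np.hstack([cv2.resize(o,(350,560)),cv2.resize(t,(440,560))]))
E
python3 fin.py | tail -4
```

```text
shift [-0.0071  0.0004  0.1392] rz 0.06 yaw0 25.66 t 26.5167 F [ 0.93 -0.29 -0.98]
red@.0265 x [42.5 41.  40. ] 386
F along 0.708293607971676 across -0.6648337556840634 z -0.982738594632092
el jig [[-0.0268, -0.0179, 0.0215], [0.0375, 0.017, 0.081]] plinth [[-0.0043, -0.019, 0.0207], [0.0337, -0.0104, 0.0223], [0.0385, 0.0181, 0.0241]] (array([ 564.4, -262.4]), array([73.9, 37.1]), 25.8)
```

View pics/fin.png

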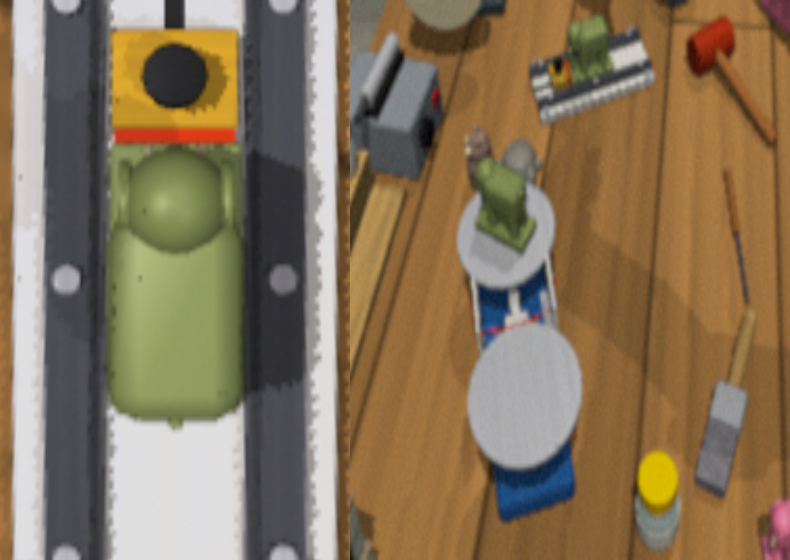

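The elephant sits in the channel with its nose at the red face (left panel, row ~142), and the lighter one stands on the right pan. To be sure it didn't recoil on release, I'll go back over it with open fingers and compare from the viewpoint I had at contact.

```bash
python3 rel.py .5658 -.2610 .0395 25.6
```

```text
shift [0.0482 0.0005 0.1593] rz 0.08 yaw0 25.68 t 26.6167 F [ 0.04  0.18 -0.07]
```

>>> {"api": "apply_moves", "payload": {
  "rows": [
    [[0.04,0.0005,0],[0,0,0],0.25],
    [[0.048,0.0005,0.03],[0,0,0],0.25],
    [[0.048,0.0005,0.06],[0,0,0],0.25],
    [[0.048,0.0005,0.09],[0,0,0],0.25],
    [[0.048,0.0005,0.12],[0,0,0],0.25],
    [[0.048,0.0005,0.145],[0,0,0],0.25],
    [[0.048,0.0005,0.155],[0,0,0],0.25],
    [[0.048,0.0005,0.159],[0,0,0],0.25],
    [[0.048,0.0005,0.159],[0,0,0],0.25],
    [[0.048,0.0005,0.159],[0,0,0],0.25]
  ]
}}

```text
clock: 27.45
eef_pos: [0.5658, -0.2619, 0.041]
ee_rot: [[0.902, 0.433, 0.001], [0.433, -0.902, -0.0], [0.001, 0.001, -1.0]]
contact_force: [0.3, -0.7, 0.3]
finger_gap: 0.064
```

```bash
python3 chan.py | tail -5
```

```text
eef in jig [ 0.003  -0.0009] 0.041429701938930544 elephant (array([ 568.5, -261.6]), array([67.7, 40.2]), 29.1) in jig x,y pctl [[-0.0254, -0.0172, 0.0216], [0.0168, -0.0002, 0.073], [0.038, 0.0168, 0.0809]]
plinth 1490 [[0.018, -0.0187, 0.0211], [0.0375, 0.0184, 0.0305]]
shift [-0.055  -0.0009 -0.0186] rz 0.02 yaw0 25.62 t 27.5 F [ 0.91 -0.18  0.01]
red@.0265 x [42.5 41.5 40. ] 119
F along 0.7378131892141095 across -0.5545619681486459 z 0.006287973336800229
```

The extents match those at contact (front 38.0 mm against 38.2, plinth 37.5 against 37.4) and the red face hasn't moved, so there was no recoil. I'll withdraw and hand in.

>>> {"api": "apply_moves", "payload": {
  "rows": [
    [[0,0,-0.015],[0,0,0],0.25],
    [[0,0,-0.05],[0,0,0],0.25],
    [[0,0,-0.09],[0,0,0],0.25],
    [[0,0,-0.13],[0,0,0],0.25],
    [[0,0,-0.17],[0,0,0],0.25],
    [[0,0,-0.17],[0,0,0],0.25],
    [[0,0,-0.17],[0,0,0],0.25],
    [[0,0,-0.17],[0,0,0],0.25]
  ]
}}

```text
clock: 28.17
eef_pos: [0.5647, -0.2625, 0.2113]
ee_rot: [[0.902, 0.432, 0.001], [0.432, -0.902, -0.002], [0.001, 0.002, -1.0]]
contact_force: [-0.6, -1.0, 0.4]
finger_gap: 0.0641
```

```bash
python3 chan.py | tail -6; python3 -c "
from fit import *
f=grab_frame('side');W=cloud(f);P=W[green(f['pixels'])&(np.hypot(W[...,0]-.629,W[...,1]-.069)<.063)&(W[...,2]>.08)];print('light',rect(P),np.percentile(P[:,2],[2,98]))
print(close_job())"
```

```text
-0.03 inner rail edges 18.0 6.8 -18.0 -7.0
eef in jig [ 0.0015 -0.0004] 0.2102235199346474 elephant (array([ 566.9, -260.6]), array([69.3, 36.8]), 24.4) in jig x,y pctl [[-0.0261, -0.0176, 0.0214], [0.0103, 0.0001, 0.073], [0.0377, 0.0178, 0.0809]]
plinth 2301 [[-0.0261, -0.0176, 0.0214], [0.0377, 0.0178, 0.0809]]
shift [-0.0534 -0.0004  0.1503] rz -0.01 yaw0 25.59 t 28.2167 F [ 0.22  1.12 -0.18]
red@.0265 x [42.  41.  40.5] 184
F along 0.6846376828146883 across 0.909711072907023 z -0.17743719316097892
light (array([625.5,  74. ]), array([73.5, 38.1]), -17.9) [0.0976707  0.15841607]
the job is handed in; nothing more can be done
None
```

The heavier elephant is in the jig's channel, against the red face of the stop. The lighter one is still standing on the balance's right pan. I handed the job in at about 28 s of the 72 s allowed.

- **Weighing:** With both elephants released and about 2 s to settle, the left pan was fully down at 0.091 m and the right one up at 0.116 m. The wrist force agreed, at about 2.8 N for the left one against 1.4 N for the right.
- **Jig:** I set the left one in the channel and slid it forward. It stopped at the red face with a push of about 5 N, well under the 14 N that would shift the stop.
- **Final checks:**
    - After release the elephant was flat on the bed: its top measured 81 mm above the table, and the bed plus its height gives 81 mm.
    - It had not sprung back; its front edge was within 0.2 mm of where it was at contact.
    - The red face read the same before and after, to within about 1 mm.
    - The lighter elephant was upright on the pan, with its top at about 0.158 m.
- **Limits:** The pictures alone cannot rule out a gap under about 1 mm at the red face. That it touches rests on the force and on the arm stopping there. One outline fit during the re-check gave an angle of 29.1° against 25.6° expected. I took that as an artefact, since the edge measurements agreed.

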